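# Set out a crucible and sample vials on a layout board

## Robot

A 6-joint arm with a two-finger parallel gripper is mounted at the origin on a cart in front of the work surface, level with it; the furniture and walls round the work are solid. World frame = base frame: x ahead of the robot, y to its left, z up, the work surface at z = 0. Lengths are in m, angles in rad, forces in N, time in s.
With the tool pointing down it reaches from about 0.375 to 0.9 m from the base axis. Payload 3.1 kg.
Tool frame: the origin (TCP) lies where the fingers leave the gripper's body, on its centre line; the fingertips stand 73 mm ahead of it and the grasp point (between the pads) lies 54 mm ahead of it; z points along the fingers, y is the line along which they close (so a half turn about z gives the same grasp; the last joint's range is limited). The gripper opens to 85 mm and grips with 20 to 120 N. Pads are 22 mm wide; open, the fingers measure 114 mm over their backs; the gripper's body (76 mm by 85 mm) begins 54 mm behind the grasp point. The pads swing forward as they close: fully open they stand 13 mm farther back than shut.
Start: joints at [-1.361, 0.527, 1.433, -0, 1.181, -0.178], TCP at [0.236, -0.579, 0.304] pointing down, gripper open.
Joint ranges: [-3.08, 3.08], [-0.75, 2.2], [0.22, 2.44], [-1.43, 4.57], [0, 2.65], [-2.85, 2.85]. Speed limits (rad/s): [2.79, 2.79, 3.14, 3.14, 3.14, 3.14].

## Interface

Orientations are given as a unit quaternion [x, y, z, w].
In Python, from station import manip gives the robot as it stands.
- The arm moves only by the shell command python3 -m crank 'ROWS' [FORCE]. ROWS is JSON, a list of rows, each an object with "dp": the shift along the tool's x, y, z normalised to -1 to 1, where 1 is 50 cm, a list of three; "delta_rot": the turn, a rotation vector about the tool's x, y, z normalised to -1 to 1, where 1 is 2 pi rad, a list of three; "fingers": the opening, from -1 (shut) to 1 (fully open). A call has 1 to 12 rows; each row shifts and turns the commanded pose from where the row before left it, along the tool's axes as they then stand; what a row does not reach is not made up. A row lasts 1/12 s, in which the tool goes at most 41.7 mm and 7.16 degrees, less where a joint would pass 70% of its speed; a pose out of reach is approached as far as the arm can. A call with a number of a shift or a turn outside -1 to 1 is refused whole. A call with a gripper value outside its range is refused whole. The fingers move at their own pace and stop on an object; FORCE is the grip in N (left out, the last holds). Time passes only in rows, so rows that do not move let the fingers close. It gives the time, the measured TCP pose, the force, the opening and the grip force at its end, in the units of the state.
- manip.sense(): the state, without advancing time (a new reading comes with each control period).
- manip.snapshot(name): name is "side" or "top"; returns (picture, depth): 480x640x3 uint8, red, green, blue; 480x640 float32, m along the optical axis (not along the pixel's ray), 0 where there is no reading.
- manip.camera_model(name): a dict with "fx", "fy", "cx", "cy" (pixels), "k1" (the pictures are not rectified: a ray, as slopes to the right and down, at radius r is drawn at 1 + k1 r^2 times it, then the intrinsics apply), "origin" and "attitude" of the camera in the world. Camera axes: x right, y up, looking along -z (the intrinsics and any distortion apply to the point x, -y, -z); pixel columns grow to the right and rows downward; lengths in m; the calibration is good to about 2 mm. A picture is of the moment at which its call begins. camera_model takes no time and is no camera call.
- manip.sign_off(): hands the job in; it is judged then, once.
The state is a dict: "t": time; "q": joint angles; "qd": joint speeds; "tau": joint torques, N m; "tcp_pos": TCP position; "tool_rot": TCP orientation; "force": force on the tool from outside, world axes, zero at the start; "ft_torque": the same for the moment, N m; "finger_gap": opening from 0.0 (shut) to 1.0 (fully open); "gripper_force": force on a finger pad.
Only numpy, scipy, OpenCV 4.12 (cv2) and the standard library are available. Lean on these libraries where they do the work, as an engineer would, in place of code of your own. Each camera call takes 0.05 s, during which the arm holds its last target. There are 200 camera calls.

## Task

Set out the layout board round the blue-capped white jar and the brown dropper bottle that already stand on its middle row (leave these two where they are): lay the round cork pad on the ring between them and stand the white porcelain crucible on top of the pad, stand the red-capped vial on the ring directly in front of the white jar, and the black-capped vial on the ring directly behind the dropper bottle. Behind means towards the board's blue-striped far edge, in front means towards the robot. Set each thing upright in the middle of its place, leave the rest of the bench undisturbed, and let go of everything.

Things in the scene. Friction and masses are not known exactly. Their poses are not given: they have to be found in the camera images.
- layout_board: White square board, 250 x 250 mm, 8 mm thick, fixed to the bench, turned at most 0.25 rad. Its origin is the centre of its underside; x points to the far edge with the blue strip (behind), y to its left, z up. On its top (z = 8 mm) nine thin black ring marks of 68 mm outer diameter, only drawn, in 3 rows of 3: ring centres at x = -76 (front row), 0 (middle row), +76 mm (back row) and y = -76, 0, +76 mm.
- white_jar: White plastic jar with a light blue cap, 56 mm diameter, 68 mm high, loose (about 120 g). Stands on the left or the right ring of the board's middle row and stays there. Origin: centre of its underside, z up.
- dropper_bottle: Brown glass dropper bottle with a black cap, 33 mm diameter, 64 mm high, loose (about 45 g). Stands on the other end ring of the board's middle row and stays there. Origin: centre of its underside, z up.
- red_vial: Small clear round vial with a red cap, 24 mm diameter, 52 mm high, about 22 g, upright on the bench. Origin: centre of its underside, z up (along the vial).
- black_vial: Small clear round vial with a black cap, otherwise like the red one: 24 mm diameter, 52 mm high, about 22 g, upright on the bench. Origin: centre of its underside, z up.
- crucible: White porcelain crucible, an open round cup: 26 mm diameter at the foot, 42 mm at the rim, 35 mm high, about 30 g, upright on the bench. Origin: centre of its underside, z up. The wall slopes outward to the rim.
- white_vial: Small round vial with a white cap, 24 mm diameter, 52 mm high, on the bench: a bystander, not to be moved. Origin: centre of its underside.
- rubber_stopper: Brick-red rubber stopper, 33 mm diameter at its top, 26 mm high, on the bench: a bystander, not to be moved. Origin: centre of its underside.
- cal_weight: Brass-coloured calibration weight with a knob, 26 mm diameter, 41 mm high, on the bench: a bystander, not to be moved. Origin: centre of its underside.
- cork_pad: Thick round pad of brown cork with a flat top: 60 mm diameter, 16 mm high, about 30 g, lying flat on the bench. Origin: centre of its underside, z up.
There are look-alikes about, which are no part of the job. Leave any green look-alike of the black_vial alone.

How it is judged:
By the outcome, as a careful person would: the job done as asked, in the order asked, and still so for the second after the job is handed in, with the robot touching nothing.
It also fails if it takes over 104 s, if anything falls off the work surface, if the arm or the gripper's body presses on something with over 40 N, if the wrist force passes 120 N, or if a joint passes its speed limit or range.

## Working session

There is one attempt and no reset: what is moved stays moved. The work goes in short steps, Python scripts to look and compute and a shell command to move; the robot and the scene stay as the last step left them, time stands still between calls to the robot, and variables do not carry over. Pictures are saved under pics/ and viewed, at most 14 in all, crops included, and the job is handed in when it is done.

```bash
mkdir -p pics; ls; cat > h.py <<'E'
from station import manip
import numpy as np, cv2
from scipy.spatial.transform import Rotation as R
def snap(n,name):
    p,d=manip.snapshot(n); cv2.imwrite(f'pics/{name}.png',p[:,:,::-1]); np.save(f'pics/{name}.npy',d); return p,d
def cam(n):
    m=manip.camera_model(n); a=np.array(m['attitude'],float)
    Rm=R.from_quat(a).as_matrix() if a.size==4 else a.reshape(3,3)
    return m,Rm,np.array(m['origin'])
def rays(n,uv):
    m,Rm,o=cam(n); K=np.array([[m['fx'],0,m['cx']],[0,m['fy'],m['cy']],[0,0,1.]])
    x=cv2.undistortPoints(np.array(uv,float).reshape(-1,1,2),K,np.array([m['k1'],0,0,0.]))[:,0]
    return o,np.c_[x[:,0],-x[:,1],-np.ones(len(x))]@Rm.T
def onplane(n,uv,z):
    o,d=rays(n,uv); return o+d*((z-o[2])/d[:,2])[:,None]
def atdepth(n,uv,dep):
    o,d=rays(n,uv); return o+d*np.array(dep).reshape(-1,1)
E
python3 - <<'E'
from h import *
for n in('side','top'): snap(n,n+'0'); print(n,manip.camera_model(n))
print(manip.sense())
E
```

```text
pics
side {'fx': 528.3150503008771, 'fy': 528.3150503008771, 'cx': 318.5149177224418, 'cy': 231.47233624203497, 'k1': -0.06417316572615993, 'origin': array([-0.29690129,  0.39479062,  0.85099844]), 'attitude': array([-0.23530164,  0.35519133,  0.74474049, -0.5136476 ])}
top {'fx': 474.3720143569375, 'fy': 474.3720143569375, 'cx': 325.16833802834225, 'cy': 237.52587471095393, 'k1': -0.03447534253964086, 'origin': array([0.56316862, 0.01373184, 1.16432186]), 'attitude': array([ 0.01038647, -0.01546708, -0.7050131 ,  0.70894952])}
{'t': 0.1, 'q': array([-1.36149161e+00,  5.28350639e-01,  1.43378328e+00, -1.90772506e-05,
        1.18139901e+00, -1.78502605e-01]), 'qd': array([-4.77366677e-04, -5.47150257e-04, -3.17416224e-03,  1.77979316e-05,
       -2.42048486e-03, -1.12840128e-03]), 'tau': array([-1.16852341e-03, -4.43304563e+01, -1.78586304e+01, -2.57857437e-04,
        3.91297144e-03, -3.74277164e-06]), 'tcp_pos': array([ 0.23626439, -0.57807348,  0.3030423 ]), 'tool_rot': array([ 9.81258352e-01,  1.92694330e-01, -2.37604660e-05, -9.69882224e-04]), 'force': array([-0.67401286, -0.24388615,  0.38268596]), 'ft_torque': array([-0.00261813,  0.00276055, -0.00367101]), 'gripper_force': 0.0, 'finger_gap': 1.000889348104754}
```

View pics/top0.png

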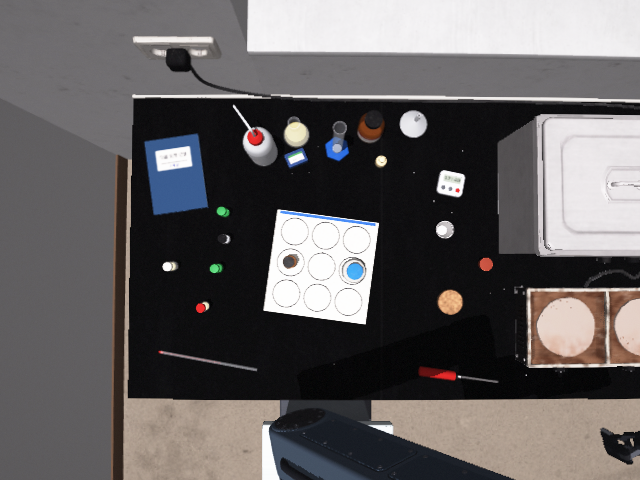

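View pics/side0.png

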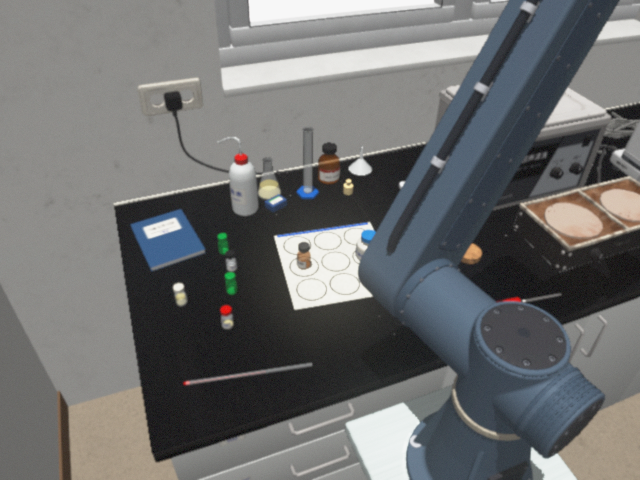

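Top view shows:
- **Pieces:** black-capped vial (223,239), red-capped vial (202,307), crucible (445,229), cork pad (450,302).
- **Board:** dropper on the left ring (290,261), jar on the right ring (355,270).
- **Look-alikes:** the black vial could be confused with the greens at (222,211) and (215,268), or the dropper's black cap (290,261). The red vial could be confused with the stopper (486,264) or the wash-bottle cap (255,137). The crucible could be confused with the funnel (413,124), and the white vial sits at (169,266).

I'm choosing the clear-bodied ones. The side view shows the red vial at (227,317) and the black vial at (231,263), and the arm hides the crucible.

```bash
cat > m1.py <<'E'
from h import *
p=cv2.imread('pics/top0.png'); d=np.load('pics/top0.npy')
c1=cv2.resize(p[190:330,150:310],None,fx=4,fy=4,interpolation=2); c2=cv2.resize(p[190:330,410:510],None,fx=4,fy=4,interpolation=2)
s=cv2.imread('pics/side0.png')[215:345,160:260]; s=cv2.resize(s,None,fx=3,fy=3)
cv2.imwrite('pics/crop1.png',cv2.resize(np.hstack([c1,c2]),None,fx=.75,fy=.75))
# board corners
hsv=cv2.cvtColor(p,cv2.COLOR_BGR2HSV)
m=((hsv[...,1]<60)&(hsv[...,2]>150)).astype(np.uint8); m[:200]=0;m[330:]=0;m[:,:255]=0;m[:,390:]=0
b=cv2.inRange(hsv,(100,120,80),(120,255,255)); b[:205]=0;b[230:]=0;b[:,:255]=0;b[:,390:]=0
m|=(b>0).astype(np.uint8)
cs=max(cv2.findContours(m,0,1)[0],key=cv2.contourArea)
h=cv2.convexHull(cs); P=onplane('top',h[:,0]+0.0,0.008)
r=cv2.minAreaRect((P[:,:2]*1000).astype(np.float32)); print('board',r)
# topmost-surface points by depth
vv,uu=np.mgrid[0:480,0:640]
def loc(name,u,v,w=14):
    sl=np.s_[v-w:v+w,u-w:u+w]
    X=atdepth('top',np.c_[uu[sl].ravel(),vv[sl].ravel()],d[sl].ravel())
    k=(X[:,2]>0.006)&(d[sl].ravel()>0); X=X[k]
    z=np.percentile(X[:,2],97); t=X[X[:,2]>z-.006]; q=(t.min(0)+t.max(0))/2
    print(name,'ztop %.3f'%z,'top ctr',q[:2].round(4),'ext',np.ptp(t,axis=0)[:2].round(3),len(t))
for a in [('black',223,239),('red',203,307),('white',170,266),('green1',222,211),('green2',215,268),('cruc',445,229),('pad',450,302,20),('stop',486,264),('jar',353,270,18),('drop',290,261)]: loc(*a)
E
python3 m1.py
```

```text
board ((535.757080078125, 15.555084228515625), (250.8236541748047, 249.4884796142578), 82.57184600830078)
black ztop 0.056 top ctr [0.6013 0.2475] ext [0.019 0.02 ] 58
red ztop 0.056 top ctr [0.4375 0.2975] ext [0.019 0.019] 64
white ztop 0.055 top ctr [0.5349 0.3776] ext [0.019 0.02 ] 59
green1 ztop 0.057 top ctr [0.6661 0.2508] ext [0.017 0.019] 52
green2 ztop 0.055 top ctr [0.531  0.2658] ext [0.019 0.019] 63
cruc ztop 0.037 top ctr [ 0.6266 -0.2785] ext [0.039 0.04 ] 59
pad ztop 0.021 top ctr [ 0.4508 -0.2972] ext [0.058 0.06 ] 390
stop ztop 0.030 top ctr [ 0.5432 -0.3808] ext [0.029 0.033] 129
jar ztop 0.078 top ctr [ 0.5266 -0.0617] ext [0.037 0.035] 206
drop ztop 0.074 top ctr [0.5475 0.09  ] ext [0.025 0.025] 96
```

View pics/crop1.png

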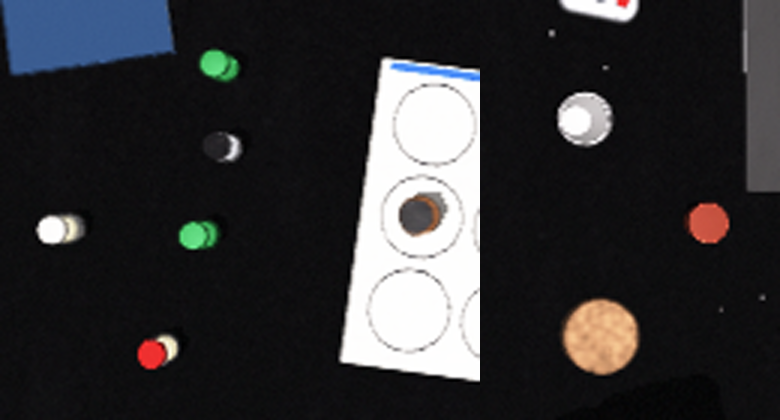

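Crop 1 shows the black-capped clear vial at (222,146) and the red one at (153,352), both distinct from the green-bodied pair. The crucible is an open white cup at (585,118) and the pad is at (600,337). Next I'll triangulate the vials with the side view and work out the first move.

```bash
cat >> h.py <<'E'
def tri(uv1,uv2,n1='top',n2='side'):
    o1,d1=rays(n1,[uv1]); o2,d2=rays(n2,[uv2]); A=np.c_[d1[0],-d2[0]]
    s=np.linalg.lstsq(A,o2-o1,rcond=None)[0]; a=o1+s[0]*d1[0]; b=o2+s[1]*d2[0]
    return ((a+b)/2).round(4),np.linalg.norm(a-b).round(4)
def cen(p,lo,hi,box):
    u0,v0,u1,v1=box; h=cv2.cvtColor(p,cv2.COLOR_BGR2HSV)[v0:v1,u0:u1]
    k=cv2.inRange(h,lo,hi); n,l,s,c=cv2.connectedComponentsWithStats(k); i=1+np.argmax(s[1:,4]); return c[i]+[u0,v0],s[i,4]
def go(x,y,z,yaw=None):
    s=manip.sense(); r=R.from_quat(s['tool_rot']); M=r.as_matrix(); e=np.array([x,y,z])-s['tcp_pos']
    cy=np.degrees(np.arctan2(M[1,0],M[0,0]))
    print('t',s['t'],'pos',s['tcp_pos'].round(4),'xyaw %.1f tilt z'%cy,M[:,2].round(3),'gap',round(s['finger_gap'],3),'q',s['q'].round(2))
    if yaw is not None:
        w=(yaw-cy+180)%360-180; T=R.from_euler('z',yaw,degrees=True)*R.from_rotvec([np.pi,0,0])
        rv=(r.inv()*T).as_rotvec(); print(' rotvec norm',(rv/2/np.pi).round(4),'deg',round(w,1)); print(' dp after turn',(T.inv().apply(e)/.5).round(4))
    print(' dp now (norm)',(M.T@e/.5).round(4),'mm',(e*1e3).round(1))
E
python3 - <<'E'
from h import *
t=cv2.imread('pics/top0.png'); s=cv2.imread('pics/side0.png')
red=((0,150,90),(8,255,255))
a,_=cen(t,*red,(190,290,215,320)); b,_=cen(s,*red,(215,300,240,330)); print('red cap',a,b,tri(a,b))
bl=((55,90,60),(75,255,255))
a,_=cen(t,*bl,(210,200,232,222)); b,_=cen(s,*bl,(215,230,232,260)); print('green1',a,b,tri(a,b))
blu=((95,120,80),(115,255,255))
a,_=cen(t,*blu,(335,255,372,285)); b,_=cen(s,*blu,(350,225,380,250)); print('jar cap',a,b,tri(a,b))
go(0.451,-0.297,0.20,82.6)
E
```

```text
red cap [199.92957746 307.64788732] [225.25531915 309.5106383 ] (array([0.4381, 0.299 , 0.0488]), np.float64(0.0011))
green1 [222.43243243 211.27027027] [222.45454545 242.55909091] (array([0.6665, 0.253 , 0.0289]), np.float64(0.0008))
jar cap [354.39303483 270.83084577] [367.80152672 235.38931298] (array([ 0.5274, -0.0605,  0.0699]), np.float64(0.0028))
t 0.1 pos [ 0.2363 -0.5781  0.303 ] xyaw 22.2 tilt z [-0.     0.002 -1.   ] gap 1.001 q [-1.36  0.53  1.43 -0.    1.18 -0.18]
 rotvec norm [-0.0002 -0.0002 -0.1677] deg 60.4
 dp after turn [0.6128 0.3535 0.2061]
 dp now (norm) [ 0.6101 -0.3576  0.207 ] mm [ 214.7  281.1 -103. ]
```

```bash
R='x'; python3 -m crank '[{"dp":[0,0,0],"delta_rot":[0,0,-0.0186],"fingers":1},{"dp":[0,0,0],"delta_rot":[0,0,-0.0186],"fingers":1},{"dp":[0,0,0],"delta_rot":[0,0,-0.0186],"fingers":1},{"dp":[0,0,0],"delta_rot":[0,0,-0.0186],"fingers":1},{"dp":[0,0,0],"delta_rot":[0,0,-0.0186],"fingers":1},{"dp":[0,0,0],"delta_rot":[0,0,-0.0186],"fingers":1},{"dp":[0,0,0],"delta_rot":[0,0,-0.0186],"fingers":1},{"dp":[0,0,0],"delta_rot":[0,0,-0.0186],"fingers":1},{"dp":[0,0,0],"delta_rot":[0,0,-0.0186],"fingers":1}]' 30
python3 -m crank '[{"dp":[0.051,0.0295,0.017],"delta_rot":[0,0,0],"fingers":1},{"dp":[0.051,0.0295,0.017],"delta_rot":[0,0,0],"fingers":1},{"dp":[0.051,0.0295,0.017],"delta_rot":[0,0,0],"fingers":1},{"dp":[0.051,0.0295,0.017],"delta_rot":[0,0,0],"fingers":1},{"dp":[0.051,0.0295,0.017],"delta_rot":[0,0,0],"fingers":1},{"dp":[0.051,0.0295,0.017],"delta_rot":[0,0,0],"fingers":1},{"dp":[0.051,0.0295,0.017],"delta_rot":[0,0,0],"fingers":1},{"dp":[0.051,0.0295,0.017],"delta_rot":[0,0,0],"fingers":1},{"dp":[0.051,0.0295,0.017],"delta_rot":[0,0,0],"fingers":1},{"dp":[0.051,0.0295,0.017],"delta_rot":[0,0,0],"fingers":1},{"dp":[0.051,0.0295,0.017],"delta_rot":[0,0,0],"fingers":1},{"dp":[0.051,0.0295,0.017],"delta_rot":[0,0,0],"fingers":1}]'
python3 - <<'E'
from h import *
go(0.451,-0.297,0.20,82.6)
snap('top','top1');snap('side','side1')
t=cv2.imread('pics/top1.png'); s=cv2.imread('pics/side1.png')
cv2.imwrite('pics/c2.png',np.hstack([t[200:340,330:530],s[180:320,380:580]]).repeat(2,0).repeat(2,1))
E
```

```text
t: 0.85
tcp_pos: [0.2363, -0.5782, 0.3033]
tool_rot: [0.75, 0.661, 0.0, -0.001]
force: [0.4, -0.4, 0.1]
finger_gap: 0.999
gripper_force: 0.0
t: 1.85
tcp_pos: [0.4524, -0.297, 0.2012]
tool_rot: [0.752, 0.659, -0.0, -0.0]
force: [0.6, 0.5, -0.4]
finger_gap: 0.995
gripper_force: 0.0
t 1.85 pos [ 0.4524 -0.297   0.2012] xyaw 82.5 tilt z [-0.  0. -1.] gap 0.995 q [-0.79  0.56  1.74  0.    0.84 -0.66]
 rotvec norm [-0.0001 -0.0001 -0.0004] deg 0.1
 dp after turn [-0.0004 -0.0028  0.0025]
 dp now (norm) [-0.0004 -0.0028  0.0025] mm [-1.4 -0.  -1.2]
```

View pics/c2.png

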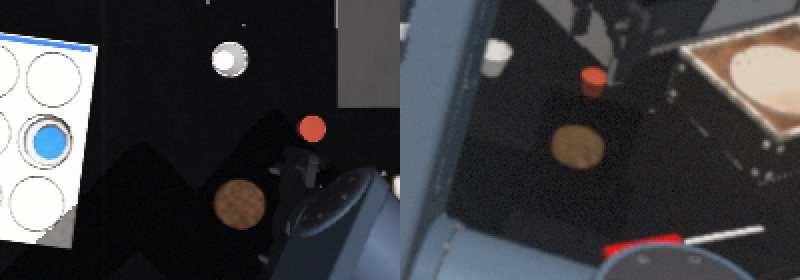

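The close view shows the pad at about (450,302) top and (468,253) side, unobstructed in both. I'll triangulate the pad and crucible from these views.

```bash
python3 - <<'E'
from h import *
t=cv2.imread('pics/top1.png'); s=cv2.imread('pics/side1.png'); d=np.load('pics/top1.npy')
def ell(p,lo,hi,box):
    u0,v0,u1,v1=box; k=cv2.inRange(cv2.cvtColor(p,cv2.COLOR_BGR2HSV)[v0:v1,u0:u1],lo,hi)
    c=max(cv2.findContours(k,0,1)[0],key=cv2.contourArea); e=cv2.fitEllipse(cv2.convexHull(c)); return np.array(e[0])+[u0,v0],np.round(e[1],1)
cork=((5,50,40),(20,255,255))
a,ea=ell(t,*cork,(430,285,470,320)); b,eb=ell(s,*cork,(452,238,488,268)); print('pad',a,ea,b,eb,tri(a,b))
print('pad on z .016',onplane('top',[a],.016).round(4),onplane('side',[b],.016).round(4))
w=((0,0,120),(180,60,255))
a,ea=ell(t,*w,(430,215,460,245)); print('cruc top',a,ea,onplane('top',[a],.035).round(4))
k=cv2.inRange(s,(90,90,90),(255,255,255))[195:222,418:440]; print('side cruc rows',np.where(k.any(1))[0]+195,'cols',np.where(k.any(0))[0]+418)
b=[428.5,203]; print(tri(a,b))
# finger points by depth between z .1 and .2
vv,uu=np.mgrid[270:345,440:500]; X=atdepth('top',np.c_[uu.ravel(),vv.ravel()],d[270:345,440:500].ravel())
g=X[(X[:,2]>.11)&(X[:,2]<.17)]; print('fingers',len(g),g.min(0),g.max(0))
E
```

```text
pad [449.46273232 301.6251545 ] [24.7 25.8] [468.31284523 252.87627125] [22.5 28.1] (array([ 0.451 , -0.2983,  0.0059]), np.float64(0.0016))
pad on z .016 [[ 0.4515 -0.2963  0.016 ]] [[ 0.4422 -0.2892  0.016 ]]
cruc top [444.44896412 229.04675293] [17.4 18. ] [[ 0.6264 -0.2797  0.035 ]]
side cruc rows [199 200 201 202 203 204 205 206 207 208 209 210 211 212 213 214 215 216
 217] cols [421 422 423 424 425 426 427 428 429 430 431 432 433 434 435 436]
(array([ 0.6254, -0.2805,  0.0388]), np.float64(0.0039))
fingers 43 [ 0.39794084 -0.29906754  0.1450709 ] [ 0.50942399 -0.28075825  0.16985214]
```

```bash
python3 -m crank '[{"dp":[0,-0.002,0.03],"delta_rot":[0,0,0],"fingers":1},{"dp":[0,0,0.03],"delta_rot":[0,0,0],"fingers":1},{"dp":[0,0,0.03],"delta_rot":[0,0,0],"fingers":1},{"dp":[0,0,0.03],"delta_rot":[0,0,0],"fingers":1},{"dp":[0,0,0.03],"delta_rot":[0,0,0],"fingers":1},{"dp":[0,0,0.03],"delta_rot":[0,0,0],"fingers":1},{"dp":[0,0,0.03],"delta_rot":[0,0,0],"fingers":1},{"dp":[0,0,0.03],"delta_rot":[0,0,0],"fingers":1},{"dp":[0,0,0],"delta_rot":[0,0,0],"fingers":0.6},{"dp":[0,0,0],"delta_rot":[0,0,0],"fingers":0.6},{"dp":[0,0,0],"delta_rot":[0,0,0],"fingers":0.6},{"dp":[0,0,0],"delta_rot":[0,0,0],"fingers":0.6}]'
python3 -m crank '[{"dp":[0,0,0.004],"delta_rot":[0,0,0],"fingers":0.6},{"dp":[0,0,0.004],"delta_rot":[0,0,0],"fingers":0.6},{"dp":[0,0,0.004],"delta_rot":[0,0,0],"fingers":0.6}]'
python3 - <<'E'
from h import *
go(.451,-.297,.07)
snap('top','top2');snap('side','side2')
s=cv2.imread('pics/side2.png'); cv2.imwrite('pics/c3.png',cv2.resize(s[200:310,400:540],None,fx=5,fy=5))
E
```

```text
t: 2.95
tcp_pos: [0.4512, -0.2988, 0.0828]
tool_rot: [0.752, 0.659, 0.0, 0.001]
force: [-0.8, -0.2, 1.0]
finger_gap: 0.802
gripper_force: 0.0
t: 3.2
tcp_pos: [0.4511, -0.2984, 0.0763]
tool_rot: [0.752, 0.659, 0.0, 0.001]
force: [-0.1, -0.4, 0.2]
finger_gap: 0.797
gripper_force: 0.0
t 3.2 pos [ 0.4511 -0.2984  0.0763] xyaw 82.5 tilt z [ 0.001 -0.001 -1.   ] gap 0.797 q [-0.79  0.78  1.79  0.    0.57 -0.66]
 dp now (norm) [ 0.0027 -0.0005  0.0126] mm [-0.1  1.4 -6.3]
```

View pics/c3.png

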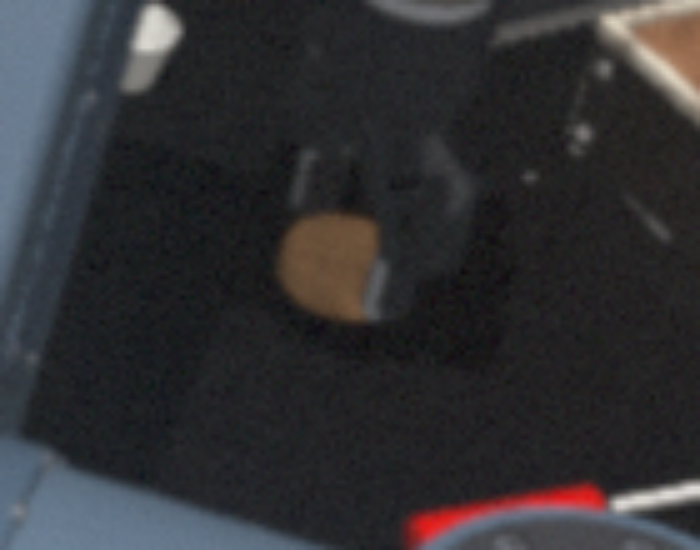

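The near finger tip sits beside the pad's front rim at (380,310), and nothing is touching yet. I'll go 5 mm lower and close.

```bash
python3 -m crank '[{"dp":[0.003,0,0.003],"delta_rot":[0,0,0],"fingers":0.6},{"dp":[0,0,0.003],"delta_rot":[0,0,0],"fingers":0.6},{"dp":[0,0,0.003],"delta_rot":[0,0,0],"fingers":0.6}]'
python3 -m crank '[{"dp":[0,0,0],"delta_rot":[0,0,0],"fingers":0.2},{"dp":[0,0,0],"delta_rot":[0,0,0],"fingers":0.2},{"dp":[0,0,0],"delta_rot":[0,0,0],"fingers":0.2},{"dp":[0,0,0],"delta_rot":[0,0,0],"fingers":0.2},{"dp":[0,0,0],"delta_rot":[0,0,0],"fingers":0.2},{"dp":[0,0,0],"delta_rot":[0,0,0],"fingers":0.2}]' 30
```

```text
t: 3.55
tcp_pos: [0.4511, -0.2965, 0.0713]
tool_rot: [0.752, 0.659, -0.0, -0.0]
force: [0.4, 1.3, -0.3]
finger_gap: 0.802
gripper_force: 0.0
t: 4.05
tcp_pos: [0.451, -0.2966, 0.0715]
tool_rot: [0.752, 0.659, 0.0, -0.0]
force: [-0.6, 0.2, 3.5]
finger_gap: 0.686
gripper_force: 32.3
```

Gripped at a gap of 0.686, which fits the 60 mm pad. Lifting.

```bash
python3 -m crank '[{"dp":[0,0,-0.01],"delta_rot":[0,0,0],"fingers":0.2},{"dp":[0,0,-0.03],"delta_rot":[0,0,0],"fingers":0.2},{"dp":[0,0,-0.04],"delta_rot":[0,0,0],"fingers":0.2},{"dp":[0,0,-0.04],"delta_rot":[0,0,0],"fingers":0.2},{"dp":[0,0,-0.04],"delta_rot":[0,0,0],"fingers":0.2},{"dp":[0,0,-0.04],"delta_rot":[0,0,0],"fingers":0.2},{"dp":[0,0,-0.02],"delta_rot":[0,0,0],"fingers":0.2}]'
python3 - <<'E'
from h import *
go(.536,.0152,.18,82.6)
E
```

```text
t: 4.63
tcp_pos: [0.4518, -0.2975, 0.1837]
tool_rot: [0.752, 0.659, 0.0, 0.002]
force: [0.9, -0.2, -0.7]
finger_gap: 0.687
gripper_force: 32.4
t 4.6333 pos [ 0.4518 -0.2975  0.1837] xyaw 82.5 tilt z [ 0.003 -0.003 -1.   ] gap 0.687 q [-0.79  0.59  1.75 -0.    0.8  -0.66]
 rotvec norm [ 0.0005  0.0004 -0.0003] deg 0.1
 dp after turn [0.6418 0.0865 0.0074]
 dp now (norm) [0.642  0.0852 0.0061] mm [ 84.2 312.7  -3.7]
```

```bash
python3 -m crank '[{"dp":[0.0535,0.0072,0],"delta_rot":[0,0,0],"fingers":0.2},{"dp":[0.0535,0.0072,0],"delta_rot":[0,0,0],"fingers":0.2},{"dp":[0.0535,0.0072,0],"delta_rot":[0,0,0],"fingers":0.2},{"dp":[0.0535,0.0072,0],"delta_rot":[0,0,0],"fingers":0.2},{"dp":[0.0535,0.0072,0],"delta_rot":[0,0,0],"fingers":0.2},{"dp":[0.0535,0.0072,0],"delta_rot":[0,0,0],"fingers":0.2},{"dp":[0.0535,0.0072,0],"delta_rot":[0,0,0],"fingers":0.2},{"dp":[0.0535,0.0072,0],"delta_rot":[0,0,0],"fingers":0.2},{"dp":[0.0535,0.0072,0],"delta_rot":[0,0,0],"fingers":0.2},{"dp":[0.0535,0.0072,0],"delta_rot":[0,0,0],"fingers":0.2},{"dp":[0.0535,0.0072,0],"delta_rot":[0,0,0],"fingers":0.2},{"dp":[0.0535,0.0072,0],"delta_rot":[0,0,0],"fingers":0.2}]'
python3 -m crank '[{"dp":[0,0,0],"delta_rot":[0,0,0],"fingers":0.2},{"dp":[0,0,0],"delta_rot":[0,0,0],"fingers":0.2},{"dp":[0,0,0],"delta_rot":[0,0,0],"fingers":0.2}]'
python3 - <<'E'
from h import *
go(.536,.0152,.081,82.6)
snap('top','top3');snap('side','side3')
t=cv2.imread('pics/top3.png');s=cv2.imread('pics/side3.png'); cv2.imwrite('pics/c4.png',cv2.resize(np.hstack([t[190:340,250:390],s[190:340,250:410]]),None,fx=2.6,fy=2.6))
E
```

```text
t: 5.63
tcp_pos: [0.536, 0.0171, 0.1811]
tool_rot: [0.752, 0.659, -0.0, -0.0]
force: [0.9, -0.5, -0.9]
finger_gap: 0.682
gripper_force: 32.3
t: 5.88
tcp_pos: [0.5356, 0.0156, 0.1811]
tool_rot: [0.752, 0.659, -0.0, -0.0]
force: [-0.7, 0.4, -0.4]
finger_gap: 0.684
gripper_force: 32.3
t 5.8833 pos [0.5356 0.0156 0.1811] xyaw 82.5 tilt z [-0.001 -0.    -1.   ] gap 0.684 q [-0.18  0.59  1.76 -0.    0.79 -0.05]
 rotvec norm [-0.0001  0.0001 -0.0002] deg 0.1
 dp after turn [-0.0008  0.0008  0.2003]
 dp now (norm) [-0.0007  0.0009  0.2003] mm [   0.4   -0.4 -100.1]
```

View pics/c4.png

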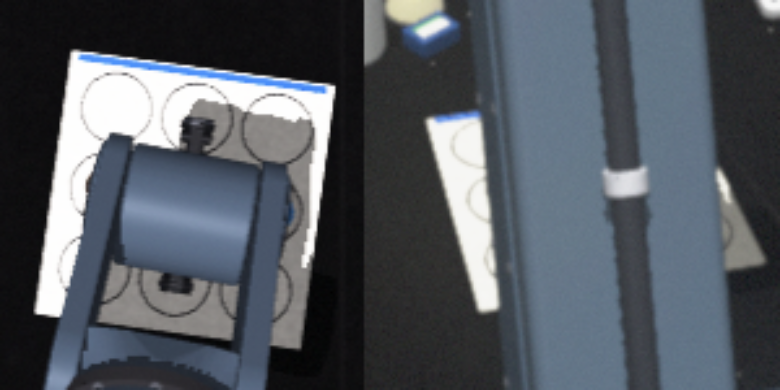

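The arm hides the placing spot in both views, but the fingers straddle the middle ring at (197,130) and (177,283) as planned. Lowering.

```bash
python3 -m crank '[{"dp":[0,0,0.021],"delta_rot":[0,0,0],"fingers":0.2},{"dp":[0,0,0.021],"delta_rot":[0,0,0],"fingers":0.2},{"dp":[0,0,0.021],"delta_rot":[0,0,0],"fingers":0.2},{"dp":[0,0,0.021],"delta_rot":[0,0,0],"fingers":0.2},{"dp":[0,0,0.021],"delta_rot":[0,0,0],"fingers":0.2},{"dp":[0,0,0.021],"delta_rot":[0,0,0],"fingers":0.2},{"dp":[0,0,0.021],"delta_rot":[0,0,0],"fingers":0.2},{"dp":[0,0,0.021],"delta_rot":[0,0,0],"fingers":0.2},{"dp":[0,0,0.021],"delta_rot":[0,0,0],"fingers":0.2},{"dp":[0,0,0.006],"delta_rot":[0,0,0],"fingers":0.2},{"dp":[0,0,0.004],"delta_rot":[0,0,0],"fingers":0.2},{"dp":[0,0,0],"delta_rot":[0,0,0],"fingers":0.2}]'
python3 -m crank '[{"dp":[0,0,0.002],"delta_rot":[0,0,0],"fingers":0.2},{"dp":[0,0,0],"delta_rot":[0,0,0],"fingers":0.2}]'
```

```text
t: 6.98
tcp_pos: [0.5358, 0.0159, 0.0815]
tool_rot: [0.752, 0.659, -0.0, -0.0]
force: [-0.5, 0.5, -0.4]
finger_gap: 0.687
gripper_force: 32.4
t: 7.15
tcp_pos: [0.5362, 0.0158, 0.0813]
tool_rot: [0.752, 0.659, 0.0, 0.0]
force: [0.4, -0.5, 0.4]
finger_gap: 0.683
gripper_force: 32.4
```

```bash
python3 -m crank '[{"dp":[0,0,0.002],"delta_rot":[0,0,0],"fingers":0.2},{"dp":[0,0,0],"delta_rot":[0,0,0],"fingers":0.2},{"dp":[0,0,0],"delta_rot":[0,0,0],"fingers":0.2}]'
python3 -m crank '[{"dp":[0,0,0],"delta_rot":[0,0,0],"fingers":0.45},{"dp":[0,0,0],"delta_rot":[0,0,0],"fingers":0.55},{"dp":[0,0,0],"delta_rot":[0,0,0],"fingers":0.65},{"dp":[0,0,0],"delta_rot":[0,0,0],"fingers":0.65},{"dp":[0,0,-0.01],"delta_rot":[0,0,0],"fingers":0.65},{"dp":[0,0,-0.03],"delta_rot":[0,0,0],"fingers":0.65},{"dp":[0,0,-0.06],"delta_rot":[0,0,0],"fingers":0.65},{"dp":[0,0,-0.06],"delta_rot":[0,0,0],"fingers":0.65},{"dp":[0,0,-0.06],"delta_rot":[0,0,0],"fingers":0.65},{"dp":[0,0,-0.02],"delta_rot":[0,0,0],"fingers":0.65}]'
python3 - <<'E'
from h import *
go(.6264,-.2795,.20,82.6)
E
```

```text
t: 7.4
tcp_pos: [0.536, 0.0159, 0.0802]
tool_rot: [0.752, 0.659, 0.0, 0.0]
force: [-0.8, -0.0, -0.0]
finger_gap: 0.681
gripper_force: 32.4
t: 8.23
tcp_pos: [0.5376, 0.0157, 0.2041]
tool_rot: [0.752, 0.659, 0.002, 0.003]
force: [1.1, -0.2, 0.0]
finger_gap: 0.823
gripper_force: 0.0
t 8.2333 pos [0.5376 0.0157 0.2041] xyaw 82.5 tilt z [ 0.007 -0.001 -1.   ] gap 0.823 q [-0.18  0.55  1.75  0.    0.83 -0.05]
 rotvec norm [ 0.0011  0.     -0.0003] deg 0.1
 dp after turn [-0.5625  0.2522  0.0081]
 dp now (norm) [-0.5621  0.2532  0.0101] mm [  88.8 -295.2   -4.1]
```

```bash
python3 -m crank '[{"dp":[-0.047,0.021,0],"delta_rot":[0,0,0],"fingers":0.65},{"dp":[-0.047,0.021,0],"delta_rot":[0,0,0],"fingers":0.65},{"dp":[-0.047,0.021,0],"delta_rot":[0,0,0],"fingers":0.65},{"dp":[-0.047,0.021,0],"delta_rot":[0,0,0],"fingers":0.65},{"dp":[-0.047,0.021,0],"delta_rot":[0,0,0],"fingers":0.65},{"dp":[-0.047,0.021,0],"delta_rot":[0,0,0],"fingers":0.65},{"dp":[-0.047,0.021,0],"delta_rot":[0,0,0],"fingers":0.65},{"dp":[-0.047,0.021,0],"delta_rot":[0,0,0],"fingers":0.65},{"dp":[-0.047,0.021,0],"delta_rot":[0,0,0],"fingers":0.65},{"dp":[-0.047,0.021,0],"delta_rot":[0,0,0],"fingers":0.65},{"dp":[-0.047,0.021,0],"delta_rot":[0,0,0],"fingers":0.65},{"dp":[-0.047,0.021,0],"delta_rot":[0,0,0],"fingers":0.65}]'
python3 -m crank '[{"dp":[0,0,0],"delta_rot":[0,0,0],"fingers":0.65},{"dp":[0,0,0],"delta_rot":[0,0,0],"fingers":0.65}]'
python3 - <<'E'
from h import *
snap('top','top4');snap('side','side4')
t=cv2.imread('pics/top4.png');s=cv2.imread('pics/side4.png')
k=cv2.inRange(cv2.cvtColor(t,cv2.COLOR_BGR2HSV)[245:290,300:342],(5,50,40),(20,255,255))
c=max(cv2.findContours(k,0,1)[0],key=cv2.contourArea);e=cv2.fitEllipse(cv2.convexHull(c));a=np.array(e[0])+[300,245]
print(a,e[1],'pad',onplane('top',[a],.024).round(4))
cv2.imwrite('pics/c5.png',cv2.resize(np.hstack([t[200:330,260:480],s[185:315,270:450]]),None,fx=2,fy=2))
go(.6264,-.2795,.10,82.6)
E
```

```text
t: 9.23
tcp_pos: [0.6237, -0.2812, 0.1992]
tool_rot: [0.752, 0.659, -0.0, -0.001]
force: [0.4, 0.9, 0.1]
finger_gap: 0.824
gripper_force: 0.0
t: 9.4
tcp_pos: [0.6236, -0.2815, 0.1991]
tool_rot: [0.753, 0.658, -0.0, -0.0]
force: [0.1, -0.3, 0.8]
finger_gap: 0.827
gripper_force: 0.0
[321.66451836 265.95405769] (24.509023666381836, 24.674999237060547) pad [[0.5366 0.0137 0.024 ]]
t 9.5 pos [ 0.6231 -0.2793  0.1991] xyaw 82.5 tilt z [-0.002  0.002 -1.   ] gap 0.823 q [-0.58  0.72  1.36  0.    1.06 -0.45]
 rotvec norm [-0.0003 -0.0002 -0.0003] deg 0.1
 dp after turn [0.0004 0.0066 0.1983]
 dp now (norm) [1.000e-04 7.000e-03 1.983e-01] mm [  3.3  -0.2 -99.1]
```

View pics/c5.png

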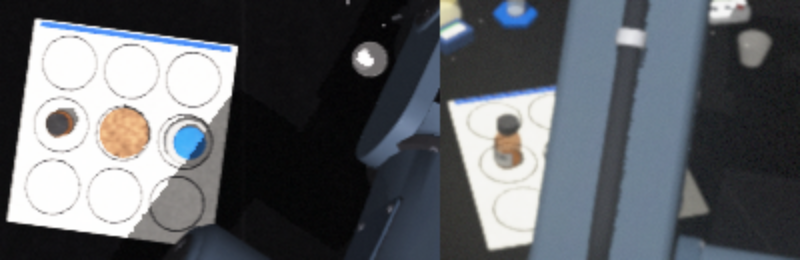

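The pad lies centred in the middle ring, at crop (124,131), measured (0.5366, 0.0137), about 2 mm off. Next I'll lower onto the crucible.

```bash
python3 -m crank '[{"dp":[0,0.007,0.022],"delta_rot":[0,0,0],"fingers":0.65},{"dp":[0,0,0.022],"delta_rot":[0,0,0],"fingers":0.65},{"dp":[0,0,0.022],"delta_rot":[0,0,0],"fingers":0.65},{"dp":[0,0,0.022],"delta_rot":[0,0,0],"fingers":0.65},{"dp":[0,0,0.022],"delta_rot":[0,0,0],"fingers":0.65},{"dp":[0,0,0.022],"delta_rot":[0,0,0],"fingers":0.65},{"dp":[0,0,0.022],"delta_rot":[0,0,0],"fingers":0.65},{"dp":[0,0,0.022],"delta_rot":[0,0,0],"fingers":0.65},{"dp":[0,0,0.022],"delta_rot":[0,0,0],"fingers":0.65},{"dp":[0,0,0.022],"delta_rot":[0,0,0],"fingers":0.65},{"dp":[0,0,0.01],"delta_rot":[0,0,0],"fingers":0.65},{"dp":[0,0,0],"delta_rot":[0,0,0],"fingers":0.65}]'
python3 -m crank '[{"dp":[0,0,0],"delta_rot":[0,0,0],"fingers":0.4},{"dp":[0,0,0],"delta_rot":[0,0,0],"fingers":0.3},{"dp":[0,0,0],"delta_rot":[0,0,0],"fingers":0.2},{"dp":[0,0,0],"delta_rot":[0,0,0],"fingers":0.1},{"dp":[0,0,0],"delta_rot":[0,0,0],"fingers":0},{"dp":[0,0,0],"delta_rot":[0,0,0],"fingers":-0.1},{"dp":[0,0,0],"delta_rot":[0,0,0],"fingers":-0.2},{"dp":[0,0,0],"delta_rot":[0,0,0],"fingers":-0.3},{"dp":[0,0,0],"delta_rot":[0,0,0],"fingers":-0.3},{"dp":[0,0,0],"delta_rot":[0,0,0],"fingers":-0.3},{"dp":[0,0,0],"delta_rot":[0,0,0],"fingers":-0.3}]' 20
```

```text
t: 10.5
tcp_pos: [0.6266, -0.2802, 0.083]
tool_rot: [0.752, 0.659, -0.0, -0.001]
force: [-0.5, -0.8, 0.0]
finger_gap: 0.823
gripper_force: 0.0
t: 11.42
tcp_pos: [0.6276, -0.2808, 0.0856]
tool_rot: [0.752, 0.659, 0.0, 0.0]
force: [-0.8, 0.3, 4.1]
finger_gap: 0.466
gripper_force: 20.0
```

```bash
python3 -m crank '[{"dp":[0,0,-0.006],"delta_rot":[0,0,0],"fingers":-0.3},{"dp":[0,0,-0.01],"delta_rot":[0,0,0],"fingers":-0.3},{"dp":[0,0,-0.02],"delta_rot":[0,0,0],"fingers":-0.3},{"dp":[0,0,-0.02],"delta_rot":[0,0,0],"fingers":-0.3},{"dp":[0,0,0],"delta_rot":[0,0,0],"fingers":-0.3}]'
python3 - <<'E'
from h import *
go(.6264,-.2795,.10,82.6)
snap('top','top5');snap('side','side5')
t=cv2.imread('pics/top5.png');s=cv2.imread('pics/side5.png')
cv2.imwrite('pics/c6.png',cv2.resize(np.hstack([t[180:290,400:500],s[150:260,380:480]]),None,fx=3.6,fy=3.6))
E
```

```text
t: 11.83
tcp_pos: [0.6287, -0.2814, 0.1157]
tool_rot: [0.752, 0.659, 0.001, 0.002]
force: [1.6, 0.7, 0.2]
finger_gap: 0.461
gripper_force: 20.2
t 11.8333 pos [ 0.6287 -0.2814  0.1157] xyaw 82.5 tilt z [ 0.004 -0.003 -1.   ] gap 0.461 q [-0.58  0.84  1.39  0.    0.91 -0.45]
 rotvec norm [ 0.0007  0.0003 -0.0003] deg 0.1
 dp after turn [ 0.0032 -0.0051  0.0313]
 dp now (norm) [ 0.0033 -0.0052  0.0313] mm [ -2.3   1.9 -15.7]
```

View pics/c6.png

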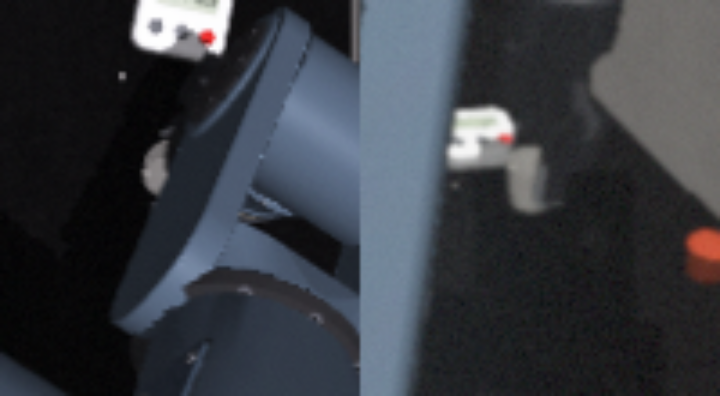

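The crucible is held upright between the pads, at (530,180) in the right half. Next: up and over to the pad.

```bash
python3 -m crank '[{"dp":[0,0,-0.03],"delta_rot":[0,0,0],"fingers":-0.3},{"dp":[0,0,-0.04],"delta_rot":[0,0,0],"fingers":-0.3},{"dp":[0,0,-0.04],"delta_rot":[0,0,0],"fingers":-0.3},{"dp":[0,0,-0.04],"delta_rot":[0,0,0],"fingers":-0.3},{"dp":[0,0,-0.02],"delta_rot":[0,0,0],"fingers":-0.3},{"dp":[0,0,0],"delta_rot":[0,0,0],"fingers":-0.3},{"dp":[0,0,0],"delta_rot":[0,0,0],"fingers":-0.3}]'
python3 - <<'E'
from h import *
go(.537,.0145,.195,82.6)
E
```

```text
t: 12.52
tcp_pos: [0.6274, -0.2806, 0.1985]
tool_rot: [0.752, 0.659, 0.0, 0.0]
force: [0.1, 0.2, -0.3]
finger_gap: 0.463
gripper_force: 20.3
t 12.5167 pos [ 0.6274 -0.2806  0.1985] xyaw 82.5 tilt z [ 0.001 -0.    -1.   ] gap 0.463 q [-0.58  0.73  1.35  0.    1.06 -0.45]
 rotvec norm [ 0.0001  0.0001 -0.0003] deg 0.1
 dp after turn [ 0.562  -0.2553  0.007 ]
 dp now (norm) [ 0.5615 -0.2564  0.0066] mm [-90.4 295.1  -3.5]
```

```bash
python3 -m crank '[{"dp":[0.025,-0.012,0],"delta_rot":[0,0,0],"fingers":-0.3},{"dp":[0.051,-0.0232,0],"delta_rot":[0,0,0],"fingers":-0.3},{"dp":[0.051,-0.0232,0],"delta_rot":[0,0,0],"fingers":-0.3},{"dp":[0.051,-0.0232,0],"delta_rot":[0,0,0],"fingers":-0.3},{"dp":[0.051,-0.0232,0],"delta_rot":[0,0,0],"fingers":-0.3},{"dp":[0.051,-0.0232,0],"delta_rot":[0,0,0],"fingers":-0.3},{"dp":[0.051,-0.0232,0],"delta_rot":[0,0,0],"fingers":-0.3},{"dp":[0.051,-0.0232,0],"delta_rot":[0,0,0],"fingers":-0.3},{"dp":[0.051,-0.0232,0],"delta_rot":[0,0,0],"fingers":-0.3},{"dp":[0.051,-0.0232,0],"delta_rot":[0,0,0],"fingers":-0.3},{"dp":[0.051,-0.0232,0],"delta_rot":[0,0,0],"fingers":-0.3},{"dp":[0.027,-0.0118,0],"delta_rot":[0,0,0],"fingers":-0.3}]'
python3 -m crank '[{"dp":[0,0,0],"delta_rot":[0,0,0],"fingers":-0.3},{"dp":[0,0,0],"delta_rot":[0,0,0],"fingers":-0.3},{"dp":[0,0,0],"delta_rot":[0,0,0],"fingers":-0.3}]'
python3 - <<'E'
from h import *
go(.537,.0145,.114,82.6)
E
```

```text
t: 13.52
tcp_pos: [0.5346, 0.0174, 0.1964]
tool_rot: [0.751, 0.66, -0.002, -0.002]
force: [-0.9, -0.4, -0.6]
finger_gap: 0.463
gripper_force: 20.3
t: 13.77
tcp_pos: [0.538, 0.0138, 0.1976]
tool_rot: [0.752, 0.659, -0.0, 0.0]
force: [0.8, 0.0, 0.5]
finger_gap: 0.462
gripper_force: 20.3
t 13.7667 pos [0.538  0.0138 0.1976] xyaw 82.5 tilt z [ 0.    -0.001 -1.   ] gap 0.462 q [-0.18  0.57  1.75 -0.    0.83 -0.05]
 rotvec norm [ 0.0001  0.0001 -0.0004] deg 0.1
 dp after turn [ 0.0011 -0.0022  0.1671]
 dp now (norm) [ 0.0012 -0.0023  0.1671] mm [ -1.    0.7 -83.6]
```

```bash
python3 -m crank '[{"dp":[0.001,-0.002,0.02],"delta_rot":[0,0,0],"fingers":-0.3},{"dp":[0,0,0.02],"delta_rot":[0,0,0],"fingers":-0.3},{"dp":[0,0,0.02],"delta_rot":[0,0,0],"fingers":-0.3},{"dp":[0,0,0.02],"delta_rot":[0,0,0],"fingers":-0.3},{"dp":[0,0,0.02],"delta_rot":[0,0,0],"fingers":-0.3},{"dp":[0,0,0.02],"delta_rot":[0,0,0],"fingers":-0.3},{"dp":[0,0,0.02],"delta_rot":[0,0,0],"fingers":-0.3},{"dp":[0,0,0.02],"delta_rot":[0,0,0],"fingers":-0.3},{"dp":[0,0,0.006],"delta_rot":[0,0,0],"fingers":-0.3},{"dp":[0,0,0],"delta_rot":[0,0,0],"fingers":-0.3},{"dp":[0,0,0],"delta_rot":[0,0,0],"fingers":-0.3}]'
python3 -m crank '[{"dp":[0,0,0.003],"delta_rot":[0,0,0],"fingers":-0.3},{"dp":[0,0,0],"delta_rot":[0,0,0],"fingers":-0.3},{"dp":[0,0,0],"delta_rot":[0,0,0],"fingers":-0.3}]'
python3 -m crank '[{"dp":[0,0,0.003],"delta_rot":[0,0,0],"fingers":-0.3},{"dp":[0,0,0],"delta_rot":[0,0,0],"fingers":-0.3},{"dp":[0,0,0],"delta_rot":[0,0,0],"fingers":-0.3}]'
```

```text
t: 14.68
tcp_pos: [0.5365, 0.0153, 0.1147]
tool_rot: [0.752, 0.659, -0.0, -0.0]
force: [1.2, -0.4, 0.6]
finger_gap: 0.461
gripper_force: 20.3
t: 14.93
tcp_pos: [0.5367, 0.0153, 0.1138]
tool_rot: [0.752, 0.659, 0.0, 0.0]
force: [0.8, -0.7, -0.6]
finger_gap: 0.467
gripper_force: 20.3
t: 15.18
tcp_pos: [0.5365, 0.0153, 0.112]
tool_rot: [0.752, 0.659, 0.0, 0.0]
force: [0.2, 0.2, 0.1]
finger_gap: 0.465
gripper_force: 20.3
```

```bash
for i in 1 ; do python3 -m crank '[{"dp":[0,0,0.003],"delta_rot":[0,0,0],"fingers":-0.3},{"dp":[0,0,0],"delta_rot":[0,0,0],"fingers":-0.3},{"dp":[0,0,0],"delta_rot":[0,0,0],"fingers":-0.3}]'; done | egrep 'tcp|force'
python3 -m crank '[{"dp":[0,0,0.002],"delta_rot":[0,0,0],"fingers":-0.3},{"dp":[0,0,0],"delta_rot":[0,0,0],"fingers":-0.3},{"dp":[0,0,0],"delta_rot":[0,0,0],"fingers":-0.3}]' | egrep 'tcp|force'
```

```text
tcp_pos: [0.5364, 0.0153, 0.1103]
force: [-0.5, 0.0, 0.1]
gripper_force: 20.3
tcp_pos: [0.5365, 0.0153, 0.1097]
force: [-0.0, -0.1, 2.4]
gripper_force: 20.5
```

Contact at 0.1097, which matches the grasp height plus 24 mm. Releasing slowly.

```bash
python3 -m crank '[{"dp":[0,0,0],"delta_rot":[0,0,0],"fingers":0.0},{"dp":[0,0,0],"delta_rot":[0,0,0],"fingers":0.1},{"dp":[0,0,0],"delta_rot":[0,0,0],"fingers":0.25},{"dp":[0,0,0],"delta_rot":[0,0,0],"fingers":0.4},{"dp":[0,0,0],"delta_rot":[0,0,0],"fingers":0.5},{"dp":[0,0,0],"delta_rot":[0,0,0],"fingers":0.5},{"dp":[0,0,-0.02],"delta_rot":[0,0,0],"fingers":0.5},{"dp":[0,0,-0.04],"delta_rot":[0,0,0],"fingers":0.5},{"dp":[0,0,-0.05],"delta_rot":[0,0,0],"fingers":0.5},{"dp":[0,0,-0.05],"delta_rot":[0,0,0],"fingers":0.5},{"dp":[0,0,-0.02],"delta_rot":[0,0,0],"fingers":0.5},{"dp":[0,0,0],"delta_rot":[0,0,0],"fingers":0.5}]'
python3 - <<'E'
from h import *
go(.438,.298,.20,172.6)
E
```

```text
t: 16.68
tcp_pos: [0.5379, 0.0151, 0.2023]
tool_rot: [0.752, 0.659, 0.002, 0.003]
force: [0.8, 0.1, -0.3]
finger_gap: 0.747
gripper_force: 0.0
t 16.6833 pos [0.5379 0.0151 0.2023] xyaw 82.5 tilt z [ 0.006 -0.001 -1.   ] gap 0.747 q [-0.18  0.56  1.75 -0.    0.83 -0.05]
 rotvec norm [ 0.0008  0.0008 -0.2503] deg 90.1
 dp after turn [0.271  0.5354 0.0047]
 dp now (norm) [ 0.5349 -0.272   0.0027] mm [-99.9 282.9  -2.3]
```

```bash
python3 -m crank '[{"dp":[0.0446,-0.0227,0],"delta_rot":[0,0,0],"fingers":0.3},{"dp":[0.0446,-0.0227,0],"delta_rot":[0,0,0],"fingers":0.3},{"dp":[0.0446,-0.0227,0],"delta_rot":[0,0,0],"fingers":0.3},{"dp":[0.0446,-0.0227,0],"delta_rot":[0,0,0],"fingers":0.3},{"dp":[0.0446,-0.0227,0],"delta_rot":[0,0,0],"fingers":0.3},{"dp":[0.0446,-0.0227,0],"delta_rot":[0,0,0],"fingers":0.3},{"dp":[0.0446,-0.0227,0],"delta_rot":[0,0,0],"fingers":0.3},{"dp":[0.0446,-0.0227,0],"delta_rot":[0,0,0],"fingers":0.3},{"dp":[0.0446,-0.0227,0],"delta_rot":[0,0,0],"fingers":0.3},{"dp":[0.0446,-0.0227,0],"delta_rot":[0,0,0],"fingers":0.3},{"dp":[0.0446,-0.0227,0],"delta_rot":[0,0,0],"fingers":0.3},{"dp":[0.0446,-0.0227,0],"delta_rot":[0,0,0],"fingers":0.3}]' >/dev/null
python3 -m crank '[{"dp":[0,0,0],"delta_rot":[0,0,-0.0193],"fingers":0.3},{"dp":[0,0,0],"delta_rot":[0,0,-0.0193],"fingers":0.3},{"dp":[0,0,0],"delta_rot":[0,0,-0.0193],"fingers":0.3},{"dp":[0,0,0],"delta_rot":[0,0,-0.0193],"fingers":0.3},{"dp":[0,0,0],"delta_rot":[0,0,-0.0193],"fingers":0.3},{"dp":[0,0,0],"delta_rot":[0,0,-0.0193],"fingers":0.3},{"dp":[0,0,0],"delta_rot":[0,0,-0.0193],"fingers":0.3},{"dp":[0,0,0],"delta_rot":[0,0,-0.0193],"fingers":0.3},{"dp":[0,0,0],"delta_rot":[0,0,-0.0193],"fingers":0.3},{"dp":[0,0,0],"delta_rot":[0,0,-0.0193],"fingers":0.3},{"dp":[0,0,0],"delta_rot":[0,0,-0.0193],"fingers":0.3},{"dp":[0,0,0],"delta_rot":[0,0,-0.0193],"fingers":0.3}]' >/dev/null
python3 -m crank '[{"dp":[0,0,0],"delta_rot":[0,0,-0.0187],"fingers":0.3},{"dp":[0,0,0],"delta_rot":[0,0,0],"fingers":0.3},{"dp":[0,0,0],"delta_rot":[0,0,0],"fingers":0.3}]'
python3 - <<'E'
from h import *
go(.438,.298,.10,172.6)
snap('top','top6');snap('side','side6')
t=cv2.imread('pics/top6.png');s=cv2.imread('pics/side6.png')
cv2.imwrite('pics/c7.png',cv2.resize(np.hstack([t[200:340,180:390],s[190:330,200:410]]),None,fx=1.9,fy=1.9))
E
```

```text
t: 18.93
tcp_pos: [0.4359, 0.2982, 0.1984]
tool_rot: [0.066, 0.998, -0.0, -0.001]
force: [0.6, 0.3, 0.1]
finger_gap: 0.652
gripper_force: 0.0
t 18.9333 pos [0.4359 0.2982 0.1984] xyaw 172.4 tilt z [-0.002 -0.001 -1.   ] gap 0.652 q [ 0.39  0.55  1.77  0.    0.82 -1.05]
 rotvec norm [-0.0002 -0.0003 -0.0005] deg 0.2
 dp after turn [-0.0043  0.0002  0.1968]
 dp now (norm) [-0.0047  0.0005  0.1968] mm [  2.1  -0.2 -98.4]
```

View pics/c7.png

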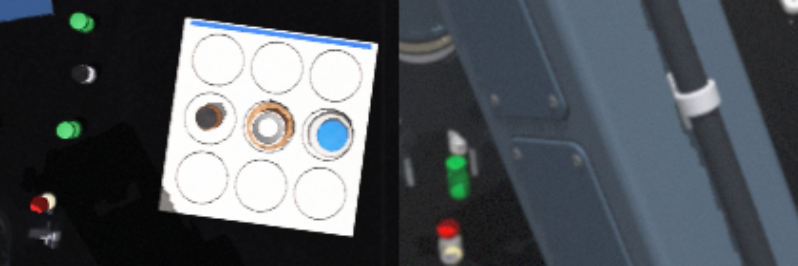

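The crucible stands centred on the pad, at (268,127) in the top half, and the red vial waits at (42,203). Lowering over it.

```bash
python3 -m crank '[{"dp":[-0.0045,0,0.022],"delta_rot":[0,0,0],"fingers":0.3},{"dp":[0,0,0.022],"delta_rot":[0,0,0],"fingers":0.3},{"dp":[0,0,0.022],"delta_rot":[0,0,0],"fingers":0.3},{"dp":[0,0,0.022],"delta_rot":[0,0,0],"fingers":0.3},{"dp":[0,0,0.022],"delta_rot":[0,0,0],"fingers":0.3},{"dp":[0,0,0.022],"delta_rot":[0,0,0],"fingers":0.3},{"dp":[0,0,0.022],"delta_rot":[0,0,0],"fingers":0.3},{"dp":[0,0,0.022],"delta_rot":[0,0,0],"fingers":0.3},{"dp":[0,0,0.022],"delta_rot":[0,0,0],"fingers":0.3},{"dp":[0,0,0.022],"delta_rot":[0,0,0],"fingers":0.3},{"dp":[0,0,0],"delta_rot":[0,0,0],"fingers":0.3},{"dp":[0,0,0],"delta_rot":[0,0,0],"fingers":0.3}]'
python3 -m crank '[{"dp":[0,0,0],"delta_rot":[0,0,0],"fingers":0.1},{"dp":[0,0,0],"delta_rot":[0,0,0],"fingers":-0.1},{"dp":[0,0,0],"delta_rot":[0,0,0],"fingers":-0.3},{"dp":[0,0,0],"delta_rot":[0,0,0],"fingers":-0.4},{"dp":[0,0,0],"delta_rot":[0,0,0],"fingers":-0.5},{"dp":[0,0,0],"delta_rot":[0,0,0],"fingers":-0.6},{"dp":[0,0,0],"delta_rot":[0,0,0],"fingers":-0.7},{"dp":[0,0,0],"delta_rot":[0,0,0],"fingers":-0.7},{"dp":[0,0,0],"delta_rot":[0,0,0],"fingers":-0.7},{"dp":[0,0,0],"delta_rot":[0,0,0],"fingers":-0.7}]' 25
```

```text
t: 20.03
tcp_pos: [0.4383, 0.298, 0.0886]
tool_rot: [0.065, 0.998, -0.0, -0.001]
force: [-0.5, 1.0, 0.0]
finger_gap: 0.649
gripper_force: 0.0
t: 20.87
tcp_pos: [0.4389, 0.2983, 0.09]
tool_rot: [0.065, 0.998, 0.0, 0.001]
force: [0.4, 1.0, 5.8]
finger_gap: 0.266
gripper_force: 24.6
```

```bash
python3 -m crank '[{"dp":[0,0,-0.01],"delta_rot":[0,0,0],"fingers":-0.7},{"dp":[0,0,-0.03],"delta_rot":[0,0,0],"fingers":-0.7},{"dp":[0,0,-0.05],"delta_rot":[0,0,0],"fingers":-0.7},{"dp":[0,0,-0.05],"delta_rot":[0,0,0],"fingers":-0.7},{"dp":[0,0,-0.05],"delta_rot":[0,0,0],"fingers":-0.7},{"dp":[0,0,-0.05],"delta_rot":[0,0,0],"fingers":-0.7},{"dp":[0,0,-0.02],"delta_rot":[0,0,0],"fingers":-0.7},{"dp":[0,0,0],"delta_rot":[0,0,0],"fingers":-0.7},{"dp":[0,0,0],"delta_rot":[0,0,0],"fingers":-0.7}]'
python3 - <<'E'
from h import *
go(.4506,-.0500,.22,172.6)
snap('side','side7'); s=cv2.imread('pics/side7.png'); cv2.imwrite('pics/c8.png',cv2.resize(s[200:350,170:320],None,fx=3,fy=3))
E
```

```text
t: 21.62
tcp_pos: [0.4384, 0.298, 0.2193]
tool_rot: [0.065, 0.998, 0.0, 0.0]
force: [-0.1, 0.5, 0.2]
finger_gap: 0.266
gripper_force: 24.6
t 21.6167 pos [0.4384 0.298  0.2193] xyaw 172.6 tilt z [ 0.  0. -1.] gap 0.266 q [ 0.39  0.52  1.75 -0.    0.87 -1.06]
 rotvec norm [ 0.  0. -0.] deg 0.0
 dp after turn [-0.1138 -0.687  -0.0015]
 dp now (norm) [-0.114  -0.687  -0.0015] mm [  12.2 -348.     0.7]
```

View pics/c8.png

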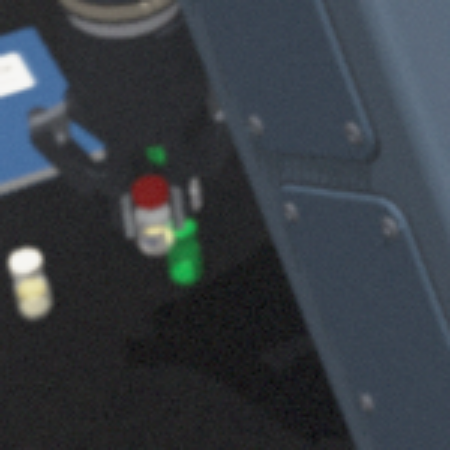

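The red vial hangs straight in the fingers at (152,215). Moving to the ring in front of the jar.

```bash
python3 -m crank '[{"dp":[-0.0095,-0.0572,0],"delta_rot":[0,0,0],"fingers":-0.7},{"dp":[-0.0095,-0.0572,0],"delta_rot":[0,0,0],"fingers":-0.7},{"dp":[-0.0095,-0.0572,0],"delta_rot":[0,0,0],"fingers":-0.7},{"dp":[-0.0095,-0.0572,0],"delta_rot":[0,0,0],"fingers":-0.7},{"dp":[-0.0095,-0.0572,0],"delta_rot":[0,0,0],"fingers":-0.7},{"dp":[-0.0095,-0.0572,0],"delta_rot":[0,0,0],"fingers":-0.7},{"dp":[-0.0095,-0.0572,0],"delta_rot":[0,0,0],"fingers":-0.7},{"dp":[-0.0095,-0.0572,0],"delta_rot":[0,0,0],"fingers":-0.7},{"dp":[-0.0095,-0.0572,0],"delta_rot":[0,0,0],"fingers":-0.7},{"dp":[-0.0095,-0.0572,0],"delta_rot":[0,0,0],"fingers":-0.7},{"dp":[-0.0095,-0.0572,0],"delta_rot":[0,0,0],"fingers":-0.7},{"dp":[-0.0095,-0.0572,0],"delta_rot":[0,0,0],"fingers":-0.7}]' > /dev/null
python3 -m crank '[{"dp":[0,0,0],"delta_rot":[0,0,0],"fingers":-0.7},{"dp":[0,0,0],"delta_rot":[0,0,0],"fingers":-0.7},{"dp":[0,0,0],"delta_rot":[0,0,0],"fingers":-0.7}]'
python3 - <<'E'
from h import *
go(.4506,-.0500,.102,172.6)
E
```

```text
t: 22.92
tcp_pos: [0.4499, -0.0491, 0.2181]
tool_rot: [0.065, 0.998, 0.001, -0.002]
force: [0.4, 0.6, -0.2]
finger_gap: 0.265
gripper_force: 24.7
t 22.9167 pos [ 0.4499 -0.0491  0.2181] xyaw 172.5 tilt z [-0.004  0.002 -1.   ] gap 0.265 q [-0.36  0.44  1.94  0.    0.76 -1.8 ]
 rotvec norm [ 0.0002 -0.0006 -0.0002] deg 0.1
 dp after turn [-0.0016 -0.0016  0.2323]
 dp now (norm) [-0.0025 -0.0019  0.2323] mm [   0.7   -0.9 -116.1]
```

```bash
python3 -m crank '[{"dp":[-0.0015,-0.0015,0.021],"delta_rot":[0,0,0],"fingers":-0.7},{"dp":[0,0,0.021],"delta_rot":[0,0,0],"fingers":-0.7},{"dp":[0,0,0.021],"delta_rot":[0,0,0],"fingers":-0.7},{"dp":[0,0,0.021],"delta_rot":[0,0,0],"fingers":-0.7},{"dp":[0,0,0.021],"delta_rot":[0,0,0],"fingers":-0.7},{"dp":[0,0,0.021],"delta_rot":[0,0,0],"fingers":-0.7},{"dp":[0,0,0.021],"delta_rot":[0,0,0],"fingers":-0.7},{"dp":[0,0,0.021],"delta_rot":[0,0,0],"fingers":-0.7},{"dp":[0,0,0.021],"delta_rot":[0,0,0],"fingers":-0.7},{"dp":[0,0,0.021],"delta_rot":[0,0,0],"fingers":-0.7},{"dp":[0,0,0.018],"delta_rot":[0,0,0],"fingers":-0.7},{"dp":[0,0,0],"delta_rot":[0,0,0],"fingers":-0.7}]'
python3 -m crank '[{"dp":[0,0,0.003],"delta_rot":[0,0,0],"fingers":-0.7},{"dp":[0,0,0.003],"delta_rot":[0,0,0],"fingers":-0.7},{"dp":[0,0,0],"delta_rot":[0,0,0],"fingers":-0.7},{"dp":[0,0,0],"delta_rot":[0,0,0],"fingers":-0.7}]' | egrep 'tcp|force'
python3 -m crank '[{"dp":[0,0,0.002],"delta_rot":[0,0,0],"fingers":-0.7},{"dp":[0,0,0],"delta_rot":[0,0,0],"fingers":-0.7},{"dp":[0,0,0],"delta_rot":[0,0,0],"fingers":-0.7}]' | egrep 'tcp|force'
```

```text
t: 23.92
tcp_pos: [0.4505, -0.0489, 0.1038]
tool_rot: [0.064, 0.998, 0.001, -0.002]
force: [-0.2, -0.5, 0.7]
finger_gap: 0.27
gripper_force: 24.7
tcp_pos: [0.4517, -0.0504, 0.1028]
force: [0.0, -0.2, -0.4]
gripper_force: 24.7
tcp_pos: [0.4516, -0.0505, 0.1016]
force: [-0.6, -0.8, -0.5]
gripper_force: 24.7
```

```bash
python3 -m crank '[{"dp":[-0.001,0.001,0.003],"delta_rot":[0,0,0],"fingers":-0.7},{"dp":[0,0,0.002],"delta_rot":[0,0,0],"fingers":-0.7},{"dp":[0,0,0],"delta_rot":[0,0,0],"fingers":-0.7},{"dp":[0,0,0],"delta_rot":[0,0,0],"fingers":-0.7}]' | egrep 'tcp|force'
python3 -m crank '[{"dp":[0,0,0.002],"delta_rot":[0,0,0],"fingers":-0.7},{"dp":[0,0,0],"delta_rot":[0,0,0],"fingers":-0.7},{"dp":[0,0,0],"delta_rot":[0,0,0],"fingers":-0.7}]' | egrep 'tcp|force'
```

```text
tcp_pos: [0.4521, -0.05, 0.0988]
force: [0.2, 0.4, -0.4]
gripper_force: 24.7
tcp_pos: [0.4521, -0.05, 0.0981]
force: [-0.2, -1.1, 2.6]
gripper_force: 25.0
```

Contact. Releasing and rising.

```bash
python3 -m crank '[{"dp":[0,0,0],"delta_rot":[0,0,0],"fingers":-0.4},{"dp":[0,0,0],"delta_rot":[0,0,0],"fingers":-0.3},{"dp":[0,0,0],"delta_rot":[0,0,0],"fingers":-0.1},{"dp":[0,0,0],"delta_rot":[0,0,0],"fingers":0.1},{"dp":[0,0,0],"delta_rot":[0,0,0],"fingers":0.2},{"dp":[0,0,0],"delta_rot":[0,0,0],"fingers":0.2},{"dp":[0,0,-0.02],"delta_rot":[0,0,0],"fingers":0.2},{"dp":[0,0,-0.04],"delta_rot":[0,0,0],"fingers":0.2},{"dp":[0,0,-0.06],"delta_rot":[0,0,0],"fingers":0.2},{"dp":[0,0,-0.06],"delta_rot":[0,0,0],"fingers":0.2},{"dp":[0,0,-0.04],"delta_rot":[0,0,0],"fingers":0.2},{"dp":[0,0,0],"delta_rot":[0,0,0],"fingers":0.2}]'
python3 - <<'E'
from h import *
go(.602,.2482,.208,172.6)
E
```

```text
t: 26.08
tcp_pos: [0.4539, -0.0505, 0.2114]
tool_rot: [0.064, 0.998, -0.001, 0.004]
force: [0.4, 0.1, -0.4]
finger_gap: 0.604
gripper_force: 0.0
t 26.0833 pos [ 0.4539 -0.0505  0.2114] xyaw 172.6 tilt z [ 0.008 -0.003 -1.   ] gap 0.604 q [-0.36  0.46  1.94  0.    0.73 -1.8 ]
 rotvec norm [-0.0003  0.0013  0.    ] deg -0.0
 dp after turn [-0.2168  0.6305  0.0068]
 dp now (norm) [-0.2168  0.6305  0.0074] mm [148.1 298.7  -3.4]
```

```bash
python3 -m crank '[{"dp":[-0.018,0.0525,0],"delta_rot":[0,0,0],"fingers":0.2},{"dp":[-0.018,0.0525,0],"delta_rot":[0,0,0],"fingers":0.2},{"dp":[-0.018,0.0525,0],"delta_rot":[0,0,0],"fingers":0.2},{"dp":[-0.018,0.0525,0],"delta_rot":[0,0,0],"fingers":0.2},{"dp":[-0.018,0.0525,0],"delta_rot":[0,0,0],"fingers":0.2},{"dp":[-0.018,0.0525,0],"delta_rot":[0,0,0],"fingers":0.2},{"dp":[-0.018,0.0525,0],"delta_rot":[0,0,0],"fingers":0.2},{"dp":[-0.018,0.0525,0],"delta_rot":[0,0,0],"fingers":0.2},{"dp":[-0.018,0.0525,0],"delta_rot":[0,0,0],"fingers":0.2},{"dp":[-0.018,0.0525,0],"delta_rot":[0,0,0],"fingers":0.2},{"dp":[-0.018,0.0525,0],"delta_rot":[0,0,0],"fingers":0.2},{"dp":[-0.018,0.0525,0],"delta_rot":[0,0,0],"fingers":0.2}]' > /dev/null
python3 -m crank '[{"dp":[0,0,0],"delta_rot":[0,0,0],"fingers":0.2},{"dp":[0,0,0],"delta_rot":[0,0,0],"fingers":0.2},{"dp":[0,0,0],"delta_rot":[0,0,0],"fingers":0.2}]' >/dev/null
python3 - <<'E'
from h import *
go(.602,.2482,.088,172.6)
snap('top','top8');snap('side','side8')
t=cv2.imread('pics/top8.png');s=cv2.imread('pics/side8.png')
b,_=cen(t,(0,120,90),(8,255,255),(330,280,370,320)); print('red cap at',b,onplane('top',[b],.058).round(4))
cv2.imwrite('pics/c9.png',cv2.resize(np.hstack([t[190:330,190:390],s[200:340,190:390]]),None,fx=2,fy=2))
E
```

```text
t 27.3333 pos [0.5988 0.248  0.2065] xyaw 172.6 tilt z [-0.003 -0.001 -1.   ] gap 0.603 q [ 0.22  0.67  1.45 -0.    1.02 -1.22]
 rotvec norm [-0.0002 -0.0005  0.    ] deg -0.0
 dp after turn [-0.0063  0.0011  0.237 ]
 dp now (norm) [-0.007   0.0015  0.2369] mm [   3.2    0.2 -118.5]
red cap at [349.44262295 302.95081967] [[ 0.4518 -0.0514  0.058 ]]
```

View pics/c9.png

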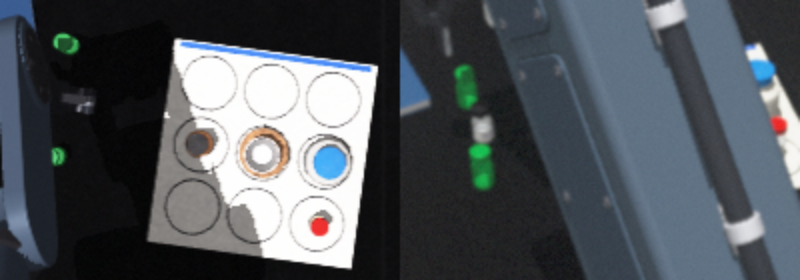

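The red vial stands in its ring at (320,224), measured (0.4518, −0.0514), within 2 mm. The clear black-capped vial sits between the two green ones, at (483,125) in the side half. Descending on it.

```bash
python3 -m crank '[{"dp":[-0.006,0.001,0.021],"delta_rot":[0,0,0],"fingers":0.2},{"dp":[0,0,0.021],"delta_rot":[0,0,0],"fingers":0.2},{"dp":[0,0,0.021],"delta_rot":[0,0,0],"fingers":0.2},{"dp":[0,0,0.021],"delta_rot":[0,0,0],"fingers":0.2},{"dp":[0,0,0.021],"delta_rot":[0,0,0],"fingers":0.2},{"dp":[0,0,0.021],"delta_rot":[0,0,0],"fingers":0.2},{"dp":[0,0,0.021],"delta_rot":[0,0,0],"fingers":0.2},{"dp":[0,0,0.021],"delta_rot":[0,0,0],"fingers":0.2},{"dp":[0,0,0.021],"delta_rot":[0,0,0],"fingers":0.2},{"dp":[0,0,0.021],"delta_rot":[0,0,0],"fingers":0.2},{"dp":[0,0,0.021],"delta_rot":[0,0,0],"fingers":0.2},{"dp":[0,0,0.005],"delta_rot":[0,0,0],"fingers":0.2}]'
python3 -m crank '[{"dp":[0,0,0],"delta_rot":[0,0,0],"fingers":0.1},{"dp":[0,0,0],"delta_rot":[0,0,0],"fingers":-0.1},{"dp":[0,0,0],"delta_rot":[0,0,0],"fingers":-0.3},{"dp":[0,0,0],"delta_rot":[0,0,0],"fingers":-0.4},{"dp":[0,0,0],"delta_rot":[0,0,0],"fingers":-0.5},{"dp":[0,0,0],"delta_rot":[0,0,0],"fingers":-0.6},{"dp":[0,0,0],"delta_rot":[0,0,0],"fingers":-0.7},{"dp":[0,0,0],"delta_rot":[0,0,0],"fingers":-0.7},{"dp":[0,0,0],"delta_rot":[0,0,0],"fingers":-0.7},{"dp":[0,0,0],"delta_rot":[0,0,0],"fingers":-0.7}]' 25
python3 -m crank '[{"dp":[0,0,-0.01],"delta_rot":[0,0,0],"fingers":-0.7},{"dp":[0,0,-0.03],"delta_rot":[0,0,0],"fingers":-0.7},{"dp":[0,0,-0.05],"delta_rot":[0,0,0],"fingers":-0.7},{"dp":[0,0,-0.05],"delta_rot":[0,0,0],"fingers":-0.7},{"dp":[0,0,-0.05],"delta_rot":[0,0,0],"fingers":-0.7},{"dp":[0,0,-0.05],"delta_rot":[0,0,0],"fingers":-0.7},{"dp":[0,0,-0.02],"delta_rot":[0,0,0],"fingers":-0.7},{"dp":[0,0,0],"delta_rot":[0,0,0],"fingers":-0.7},{"dp":[0,0,0],"delta_rot":[0,0,0],"fingers":-0.7}]'
python3 - <<'E'
from h import *
go(.621,.0812,.218,172.6)
snap('side','side9'); s=cv2.imread('pics/side9.png'); cv2.imwrite('pics/c10.png',cv2.resize(s[150:300,170:320],None,fx=3,fy=3))
E
```

```text
t: 28.43
tcp_pos: [0.6019, 0.2483, 0.0877]
tool_rot: [0.065, 0.998, -0.0, -0.002]
force: [-0.8, -0.1, -0.6]
finger_gap: 0.597
gripper_force: 0.0
t: 29.27
tcp_pos: [0.6034, 0.2488, 0.0908]
tool_rot: [0.065, 0.998, 0.0, 0.001]
force: [0.3, 0.1, 5.5]
finger_gap: 0.268
gripper_force: 24.8
t: 30.02
tcp_pos: [0.6025, 0.2485, 0.2195]
tool_rot: [0.065, 0.998, -0.0, -0.0]
force: [-1.0, 0.3, 0.2]
finger_gap: 0.268
gripper_force: 24.5
t 30.0167 pos [0.6025 0.2485 0.2195] xyaw 172.6 tilt z [-0. -0. -1.] gap 0.268 q [ 0.22  0.66  1.44 -0.    1.05 -1.22]
 rotvec norm [-0.     -0.0001 -0.    ] deg 0.0
 dp after turn [-0.0798 -0.3269  0.0031]
 dp now (norm) [-0.0799 -0.3269  0.0031] mm [  18.5 -167.3   -1.5]
```

View pics/c10.png

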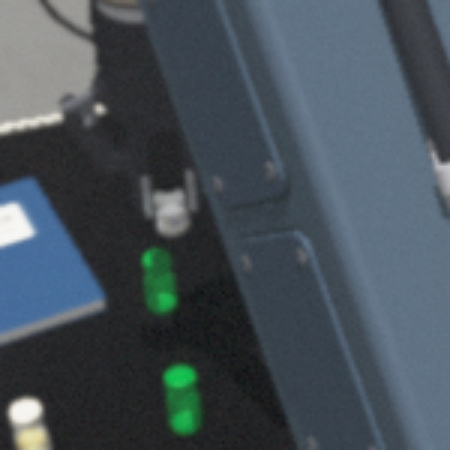

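The clear vial is in the fingers at (172,210), and both greens still stand at (158,280) and (182,400). Moving over the ring behind the dropper.

```bash
python3 -m crank '[{"dp":[-0.01,-0.0409,0],"delta_rot":[0,0,0],"fingers":-0.7},{"dp":[-0.01,-0.0409,0],"delta_rot":[0,0,0],"fingers":-0.7},{"dp":[-0.01,-0.0409,0],"delta_rot":[0,0,0],"fingers":-0.7},{"dp":[-0.01,-0.0409,0],"delta_rot":[0,0,0],"fingers":-0.7},{"dp":[-0.01,-0.0409,0],"delta_rot":[0,0,0],"fingers":-0.7},{"dp":[-0.01,-0.0409,0],"delta_rot":[0,0,0],"fingers":-0.7},{"dp":[-0.01,-0.0409,0],"delta_rot":[0,0,0],"fingers":-0.7},{"dp":[-0.01,-0.0409,0],"delta_rot":[0,0,0],"fingers":-0.7},{"dp":[0,0,0],"delta_rot":[0,0,0],"fingers":-0.7},{"dp":[0,0,0],"delta_rot":[0,0,0],"fingers":-0.7},{"dp":[0,0,0],"delta_rot":[0,0,0],"fingers":-0.7}]' >/dev/null
python3 - <<'E'
from h import *
go(.621,.0812,.104,172.6)
E
```

```text
t 30.9833 pos [0.6206 0.0815 0.2183] xyaw 172.6 tilt z [-0.003  0.001 -1.   ] gap 0.265 q [-0.05  0.63  1.5   0.    1.01 -1.49]
 rotvec norm [ 0.     -0.0005 -0.0001] deg 0.0
 dp after turn [-0.0009 -0.0006  0.2286]
 dp now (norm) [-0.0017 -0.0006  0.2286] mm [   0.4   -0.3 -114.3]
```

```bash
python3 -m crank '[{"dp":[0,0,0.021],"delta_rot":[0,0,0],"fingers":-0.7},{"dp":[0,0,0.021],"delta_rot":[0,0,0],"fingers":-0.7},{"dp":[0,0,0.021],"delta_rot":[0,0,0],"fingers":-0.7},{"dp":[0,0,0.021],"delta_rot":[0,0,0],"fingers":-0.7},{"dp":[0,0,0.021],"delta_rot":[0,0,0],"fingers":-0.7},{"dp":[0,0,0.021],"delta_rot":[0,0,0],"fingers":-0.7},{"dp":[0,0,0.021],"delta_rot":[0,0,0],"fingers":-0.7},{"dp":[0,0,0.021],"delta_rot":[0,0,0],"fingers":-0.7},{"dp":[0,0,0.021],"delta_rot":[0,0,0],"fingers":-0.7},{"dp":[0,0,0.021],"delta_rot":[0,0,0],"fingers":-0.7},{"dp":[0,0,0.02],"delta_rot":[0,0,0],"fingers":-0.7},{"dp":[0,0,0],"delta_rot":[0,0,0],"fingers":-0.7}]' | egrep 'tcp|force'
python3 -m crank '[{"dp":[0,0,0.003],"delta_rot":[0,0,0],"fingers":-0.7},{"dp":[0,0,0.003],"delta_rot":[0,0,0],"fingers":-0.7},{"dp":[0,0,0],"delta_rot":[0,0,0],"fingers":-0.7},{"dp":[0,0,0],"delta_rot":[0,0,0],"fingers":-0.7}]' | egrep 'tcp|force'
```

```text
tcp_pos: [0.6202, 0.0811, 0.1024]
force: [-0.3, 0.6, -1.3]
gripper_force: 24.6
tcp_pos: [0.6218, 0.0812, 0.1025]
force: [0.7, -0.1, -0.1]
gripper_force: 24.6
```

```bash
python3 -m crank '[{"dp":[0,0,0.003],"delta_rot":[0,0,0],"fingers":-0.7},{"dp":[0,0,0.002],"delta_rot":[0,0,0],"fingers":-0.7},{"dp":[0,0,0],"delta_rot":[0,0,0],"fingers":-0.7},{"dp":[0,0,0],"delta_rot":[0,0,0],"fingers":-0.7}]' | egrep 'tcp|force'
python3 -m crank '[{"dp":[0,0,0.002],"delta_rot":[0,0,0],"fingers":-0.7},{"dp":[0,0,0],"delta_rot":[0,0,0],"fingers":-0.7},{"dp":[0,0,0],"delta_rot":[0,0,0],"fingers":-0.7}]' | egrep 'tcp|force'
```

```text
tcp_pos: [0.6214, 0.0812, 0.0995]
force: [-0.2, -0.5, -1.5]
gripper_force: 24.6
tcp_pos: [0.6216, 0.0812, 0.0988]
force: [-0.9, -0.1, 3.2]
gripper_force: 24.8
```

Contact. Releasing, rising, then clearing to the right for a check.

```bash
python3 -m crank '[{"dp":[0,0,0],"delta_rot":[0,0,0],"fingers":-0.4},{"dp":[0,0,0],"delta_rot":[0,0,0],"fingers":-0.3},{"dp":[0,0,0],"delta_rot":[0,0,0],"fingers":-0.1},{"dp":[0,0,0],"delta_rot":[0,0,0],"fingers":0.1},{"dp":[0,0,0],"delta_rot":[0,0,0],"fingers":0.2},{"dp":[0,0,0],"delta_rot":[0,0,0],"fingers":0.2},{"dp":[0,0,-0.02],"delta_rot":[0,0,0],"fingers":0.2},{"dp":[0,0,-0.04],"delta_rot":[0,0,0],"fingers":0.2},{"dp":[0,0,-0.06],"delta_rot":[0,0,0],"fingers":0.2},{"dp":[0,0,-0.06],"delta_rot":[0,0,0],"fingers":0.2},{"dp":[0,0,-0.06],"delta_rot":[0,0,0],"fingers":0.2},{"dp":[0,0,-0.04],"delta_rot":[0,0,0],"fingers":0.2}]' >/dev/null
python3 -m crank '[{"dp":[0.035,-0.06,-0.01],"delta_rot":[0,0,0],"fingers":0.2},{"dp":[0.035,-0.06,-0.01],"delta_rot":[0,0,0],"fingers":0.2},{"dp":[0.035,-0.06,-0.01],"delta_rot":[0,0,0],"fingers":0.2},{"dp":[0.035,-0.06,-0.01],"delta_rot":[0,0,0],"fingers":0.2},{"dp":[0.035,-0.06,-0.01],"delta_rot":[0,0,0],"fingers":0.2},{"dp":[0.035,-0.06,-0.01],"delta_rot":[0,0,0],"fingers":0.2},{"dp":[0.035,-0.06,0],"delta_rot":[0,0,0],"fingers":0.2},{"dp":[0.035,-0.06,0],"delta_rot":[0,0,0],"fingers":0.2},{"dp":[0.035,-0.06,0],"delta_rot":[0,0,0],"fingers":0.2},{"dp":[0.035,-0.06,0],"delta_rot":[0,0,0],"fingers":0.2},{"dp":[0.035,-0.06,0],"delta_rot":[0,0,0],"fingers":0.2},{"dp":[0.035,-0.06,0],"delta_rot":[0,0,0],"fingers":0.2}]'
python3 -m crank '[{"dp":[0,-0.06,0],"delta_rot":[0,0,0],"fingers":0.2},{"dp":[0,-0.06,0],"delta_rot":[0,0,0],"fingers":0.2},{"dp":[0,-0.06,0],"delta_rot":[0,0,0],"fingers":0.2},{"dp":[0,0,0],"delta_rot":[0,0,0],"fingers":0.2},{"dp":[0,0,0],"delta_rot":[0,0,0],"fingers":0.2}]'
python3 - <<'E'
from h import *
snap('top','top10');snap('side','side10')
t=cv2.imread('pics/top10.png');s=cv2.imread('pics/side10.png')
C=np.array([.5358,.0156]);th=np.radians(-7.43);B=np.array([[np.cos(th),-np.sin(th)],[np.sin(th),np.cos(th)]])
def rep(n,lo,hi,box,z):
    a,ar=cen(t,lo,hi,box); X=onplane('top',[a],z)[0,:2]; print(n,a.round(1),ar,X.round(4),'board mm',((X-C)@B*1e3).round(1))
rep('red',(0,120,90),(8,255,255),(330,280,370,320),.06)
rep('blackcap',(0,0,0),(180,255,110),(283,217,307,247),.058)
rep('jarcap',(95,120,80),(115,255,255),(335,255,372,290),.076)
cv2.imwrite('pics/c11.png',cv2.resize(np.hstack([t[190:330,150:390],s[200:340,160:400]]),None,fx=1.66,fy=1.66))
E
```

```text
t: 34.9
tcp_pos: [0.3656, -0.2498, 0.2693]
tool_rot: [0.065, 0.998, -0.0, 0.001]
force: [0.6, -0.1, -0.6]
finger_gap: 0.602
gripper_force: 0.0
t: 35.32
tcp_pos: [0.3549, -0.3396, 0.269]
tool_rot: [0.066, 0.998, -0.001, 0.001]
force: [0.6, -0.1, -0.0]
finger_gap: 0.601
gripper_force: 0.0
red [349.4 303. ] 61 [ 0.452  -0.0512] board mm [-74.5 -77.1]
blackcap [293.9 230.7] 61 [0.6193 0.079 ] board mm [74.6 73.6]
jarcap [354.4 270.8] 201 [ 0.527  -0.0614] board mm [  1.2 -77.5]
```

View pics/c11.png

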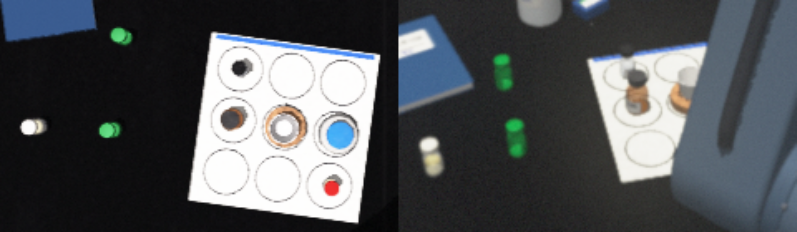

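The final view shows the black vial at (240,67), the crucible on the pad at (285,127) and the red vial at (332,187). All stand upright within about 3 mm of their ring centres. The jar, dropper, greens and white vial haven't moved, and the gripper is clear.

```bash
python3 -c "
from station import manip
print(manip.sign_off())"
```

```text
the job is handed in; nothing more can be done
None
```

Job handed in at about 35 s: the pad and crucible are on the middle ring, the red vial is in front of the jar and the black vial is behind the dropper bottle; everything stands upright, the measured pieces are within about 3 mm of centre, and the gripper is clear of everything.

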